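# Re-rack the finishing row in reverse order

### The job

The next coat is worked through in the opposite order, so move the four finishing things (cork block, sanding block, beeswax, rosin cake) from the loaded rack to the empty rack in reverse order: the one nearest the brass knob on the loaded rack goes into the bay farthest from the brass knob on the empty rack, the second nearest into the second farthest, and so on. Set each one down flat in the middle of its own bay; the three oblong ones lie squarely across the row, as they lay before.

Things in the scene. Friction and masses are not known exactly. Their poses are not given: they have to be found in the camera images.
- source_rack: The loaded rack: pale wooden board 95 x 298 mm, fixed, no walls between bays. Origin at bench height under the middle of the row; z up, board top at z = 20 mm. Four bays along y, centres at y = +105, +35, -35, -105 mm, x = 0, parted by dark lines. Low fence (top z = 36) along the far edge, face at x = +42. Brass knob (top z = 54) on the corner at the +y end, x = 41, y = 142.
- target_rack: The empty rack: same make, axes and measures as the loaded one, without pads. On both, stubs 6 mm wide, 12 mm high stand out from the fence to x = +31 mm on the lines between bays; the rest of the board is open. Beware: a violin plate 0.36 m tall leans at the back of the bench (world x over 0.60 m, y -0.30 to -0.08 m), another at x over 0.68, y 0.12 to 0.39: do not swing the arm into them.
- cork_centre (a point): plain brown cork block 45 x 70 x 30 mm high; its y axis is its long side, x its short side, z up. At the start it lies across the row, with its long side along the rack's x. Loose, 50 g give or take. This point is its centre, half-way up
- sander_centre (a point): cork block wrapped in a band of reddish sandpaper, 30 x 58 x 22 mm high (32 over the paper); its y axis is its long side, x its short side, z up. At the start it lies across the row, with its long side along the rack's x. Loose, 50 g give or take. This point is its centre, half-way up
- wax_centre (a point): yellow lump of beeswax 30 x 50 x 22 mm high; its y axis is its long side, x its short side, z up. At the start it lies across the row, with its long side along the rack's x. Loose, 50 g give or take. This point is its centre, half-way up
- rosin_centre (a point): round dark amber-brown cake of rosin, 43 mm across, 16 mm high, lying flat, z up. Loose, 50 g give or take. This point is its centre, half-way up
- cork_pad: thin grey felt pad, 76 x 51 mm, 2 mm thick, fixed in one bay of the loaded rack; the cork block stands on it at the start, so its bay is the bay the cork block comes from. Origin at the middle of its underside, on the rack's board
- sander_pad: thin grey felt pad, 64 x 38 mm, 2 mm thick, fixed in one bay of the loaded rack; the sanding block stands on it at the start, so its bay is the bay the sanding block comes from. Origin at the middle of its underside, on the rack's board
- wax_pad: thin grey felt pad, 56 x 36 mm, 2 mm thick, fixed in one bay of the loaded rack; the beeswax stands on it at the start, so its bay is the bay the beeswax comes from. Origin at the middle of its underside, on the rack's board
- rosin_pad: thin grey felt pad, round, 49 mm across, 2 mm thick, fixed in one bay of the loaded rack; the rosin stands on it at the start, so its bay is the bay the rosin comes from. Origin at the middle of its underside, on the rack's board
Mind the look-alikes: they are no part of the job. Leave any red look-alike of the part that bears cork_centre alone.

How it is judged:
At the end, for the whole second after the job is handed in: Each thing lies flat and at rest on the empty rack, in the bay at minus the row y of its pad's bay on the loaded rack, within 12 mm of the bay centre along the row and 13 mm across it; the three oblong ones have the long side within 15 degrees of square to the row (x of cork_centre in the frame of target_rack between -0.013 and 0.013 m and z of cork_centre in the frame of target_rack between 0.031 and 0.039 m and angle between each of cork_centre, sander_centre, wax_centre, rosin_centre's own z axis and vertical below 0.12 rad and linear speed of each of cork, sander, wax, rosin below 0.02 m/s and angular speed of each of cork, sander, wax, rosin below 0.2 rad/s and angle between the y axis of each of cork_centre, sander_centre, wax_centre and the x axis of target_rack, either way round below 0.26 rad and ((y of cork_pad in the frame of source_rack between 0.095 and 0.115 m and y of cork_centre in the frame of target_rack between -0.117 and -0.093 m) or (y of cork_pad in the frame of source_rack between 0.025 and 0.045 m and y of cork_centre in the frame of target_rack between -0.047 and -0.023 m) or (y of cork_pad in the frame of source_rack between -0.045 and -0.025 m and y of cork_centre in the frame of target_rack between 0.023 and 0.047 m) or (y of cork_pad in the frame of source_rack between -0.115 and -0.095 m and y of cork_centre in the frame of target_rack between 0.093 and 0.117 m)) and x of sander_centre in the frame of target_rack between -0.013 and 0.013 m and z of sander_centre in the frame of target_rack between 0.027 and 0.035 m and ((y of sander_pad in the frame of source_rack between 0.095 and 0.115 m and y of sander_centre in the frame of target_rack between -0.117 and -0.093 m) or (y of sander_pad in the frame of source_rack between 0.025 and 0.045 m and y of sander_centre in the frame of target_rack between -0.047 and -0.023 m) or (y of sander_pad in the frame of source_rack between -0.045 and -0.025 m and y of sander_centre in the frame of target_rack between 0.023 and 0.047 m) or (y of sander_pad in the frame of source_rack between -0.115 and -0.095 m and y of sander_centre in the frame of target_rack between 0.093 and 0.117 m)) and x of wax_centre in the frame of target_rack between -0.013 and 0.013 m and z of wax_centre in the frame of target_rack between 0.027 and 0.035 m and ((y of wax_pad in the frame of source_rack between 0.095 and 0.115 m and y of wax_centre in the frame of target_rack between -0.117 and -0.093 m) or (y of wax_pad in the frame of source_rack between 0.025 and 0.045 m and y of wax_centre in the frame of target_rack between -0.047 and -0.023 m) or (y of wax_pad in the frame of source_rack between -0.045 and -0.025 m and y of wax_centre in the frame of target_rack between 0.023 and 0.047 m) or (y of wax_pad in the frame of source_rack between -0.115 and -0.095 m and y of wax_centre in the frame of target_rack between 0.093 and 0.117 m)) and x of rosin_centre in the frame of target_rack between -0.013 and 0.013 m and z of rosin_centre in the frame of target_rack between 0.024 and 0.032 m and ((y of rosin_pad in the frame of source_rack between 0.095 and 0.115 m and y of rosin_centre in the frame of target_rack between -0.117 and -0.093 m) or (y of rosin_pad in the frame of source_rack between 0.025 and 0.045 m and y of rosin_centre in the frame of target_rack between -0.047 and -0.023 m) or (y of rosin_pad in the frame of source_rack between -0.045 and -0.025 m and y of rosin_centre in the frame of target_rack between 0.023 and 0.047 m) or (y of rosin_pad in the frame of source_rack between -0.115 and -0.095 m and y of rosin_centre in the frame of target_rack between 0.093 and 0.117 m))); the robot touches nothing.
It also fails if it takes over 112 s, if anything falls off the work surface, if the arm or the gripper's body presses on something with over 40 N, if the wrist force passes 120 N, or if a joint passes its speed limit or range.

### The arm

A 6-joint arm with a two-finger parallel gripper is mounted at the origin on a cart in front of the work surface, level with it; the furniture and walls round the work are solid. World frame = base frame: x ahead of the robot, y to its left, z up, the work surface at z = 0. Lengths are in m, angles in rad, forces in N, time in s.
With the tool pointing down it reaches from about 0.35 to 0.975 m from the base axis. Payload 4.9 kg.
Tool frame: the origin (TCP) lies midway between the tips of the shut fingers; the grasp point (between the pads) lies 19 mm behind it; z points along the fingers, y is the line along which they close (so a half turn about z gives the same grasp; the last joint's range is limited). The gripper opens to 85 mm and grips with 20 to 120 N. Pads are 22 mm wide; open, the fingers measure 114 mm over their backs; the gripper's body (76 mm by 85 mm) begins 54 mm behind the grasp point. The pads swing forward as they close: fully open they stand 13 mm farther back than shut.
Start: joints at [1.073, 0.053, 1.613, -0, 1.476, -0.119], TCP at [0.231, 0.581, 0.231] pointing down, gripper open.
Joint ranges: [-3.01, 3.01], [-1.01, 2.22], [0.06, 2.58], [-1.02, 4.17], [0.09, 2.62], [-3.14, 3.14]. Speed limits (rad/s): [2.57, 2.57, 3.14, 3.14, 3.14, 3.14].

### API

Orientations are given as a rotation vector (axis times angle).
In Python, from station import ctrl gives the robot as it stands.
- The arm moves only by the tool carry_out, never from a script. Its argument "moves" is a list of rows, each an object of numbers: "x", "y", "z": the shift along the tool's x, y, z in units of 25 mm (1.0 is 25 mm); "turn": the turn about the tool's z in rad. In form: [{"x": .., "y": .., "z": .., "turn": ..}, ...]. A call has exactly 8 rows; each row shifts and turns the commanded pose from where the row before left it, along the tool's axes as they then stand; what a row does not reach is not made up. A row lasts 1/10 s, in which the tool goes at most 50 mm and 8.59 degrees, less where a joint would pass 70% of its speed; a pose out of reach is approached as far as the arm can. A call is refused whole if a number of a shift passes 1 or a number of a turn 0.15, either way. A call with a gripper value outside its range is refused whole. "grip" is the finger opening in mm, from 0 to 85.4, set as the call begins (left out, the last holds). The fingers move at their own pace and stop on an object; "newtons" is the grip in N (left out, the last holds). Time passes only in rows, so rows that do not move let the fingers close, or fill a call up. It gives the time, the measured TCP pose, the force, the opening and the grip force at its end, in the units of the state.
- ctrl.get_obs(): the state, without advancing time (a new reading comes with each control period).
- ctrl.get_image(name): name is "scene" or "top" or "wrist"; returns the picture (384x512x3 uint8, red, green, blue); there is no depth.
- ctrl.calibration(name): a dict with "fx", "fy", "cx", "cy" (pixels), "k1" (the pictures are not rectified: a ray, as slopes to the right and down, at radius r is drawn at 1 + k1 r^2 times it, then the intrinsics apply), "R" (3x3) and "t" (3): a world point X has camera coordinates R X + t; the wrist camera has in their place "T_tool_cam" (4x4, takes a point from camera to tool coordinates, whose origin is the TCP and whose axes are the flange's). Camera axes: x right, y down, z forward; pixel columns grow to the right and rows downward; lengths in m; the calibration is good to about 2 mm. A picture is of the moment at which its call begins: read the wrist's pose just before it. calibration takes no time and is no camera call.
- ctrl.finish_job(): hands the job in; it is judged then, once.
Trained networks look in the newest picture that a camera, given by its name, has taken for a name from the list of things; names that differ only in an ending like _2 or _b are one class to them, and where a whole thing is asked for, a point or a joint stands for the part that bears it (a point fixed in the world has none). Each returns a list of dicts, best first, with "confidence" (0 to 1); they miss things now and then, are a little off and sometimes report something else, mostly with a low value. They report only what shows in the picture. A call takes as long as a camera call. They do not tell look-alikes from the thing itself.
- ctrl.look_for(camera, query): "rect" ([left, top, width, height] in pixels, round what is visible of it).
- ctrl.mark_of(camera, query): "pixel" ([column, row] in pixels: a listed point, or the origin of a listed thing).
The state is a dict: "t": time; "q": joint angles; "dq": joint speeds; "effort": joint torques, N m; "tool_pos": TCP position; "tool_rot": TCP orientation; "contact_force": force on the tool from outside, world axes, zero at the start; "wrist_torque": the same for the moment, N m; "opening": finger opening in m; "grip_force": force on a finger pad.
Only numpy, scipy, OpenCV 4.12 (cv2) and the standard library are available. Lean on these libraries where they do the work, as an engineer would, in place of code of your own. Each camera call takes 0.05 s, during which the arm holds its last target. There are 200 camera calls.

## Working session

There is one attempt and no reset: what is moved stays moved. The work goes in short steps, Python scripts to look and compute and a tool call to move; the robot and the scene stay as the last step left them, time stands still between calls to the robot, and variables do not carry over. Pictures are saved under pics/ and viewed, at most 14 in all, crops included, and the job is handed in when it is done.

Besides the shell and the picture viewer there is one more tool, called after "Request:" in YAML: its name, and indented under it one key for each argument. carry_out: Moves the arm, as the interface text tells. Its arguments: {"type":"object","properties":{"moves":{"type":"array"},"grip":{"type":"number"},"newtons":{"type":"number"}},"required":["moves"]}

```bash
mkdir -p pics; ls
python3 - <<'E'
from station import ctrl
import cv2
o=ctrl.get_obs(); print({k:(v if not hasattr(v,'tolist') else [round(x,3) for x in v.tolist()]) for k,v in o.items()})
for c in ["scene","top"]:
    im=ctrl.get_image(c); cv2.imwrite(f"pics/{c}0.png",cv2.resize(im[:,:,::-1],(800,600),interpolation=cv2.INTER_CUBIC))
    print(c,ctrl.calibration(c))
    for n in ["source_rack","target_rack","cork_centre","sander_centre","wax_centre","rosin_centre"]:
        print(n,[([round(float(x)) for x in d['pixel']],round(d['confidence'],2)) for d in ctrl.mark_of(c,n)])
print(ctrl.calibration("wrist"))
E
```

```text
pics
{'t': 0.0, 'q': [1.073, 0.053, 1.614, 0.0, 1.476, -0.119], 'dq': [-0.001, 0.0, -0.001, 0.0, -0.0, 0.001], 'effort': [0.002, -39.368, -37.018, 0.0, 0.007, -0.0], 'tool_pos': [0.231, 0.58, 0.23], 'tool_rot': [-0.591, -3.085, 0.003], 'contact_force': [-0.721, 1.129, 0.946], 'wrist_torque': [-0.011, -0.011, 0.033], 'grip_force': 0.0, 'opening': 0.08492412521838714}
scene {'fx': 469.2560052265031, 'fy': 469.2560052265031, 'cx': 254.1505817762816, 'cy': 189.34517963041037, 'k1': 0.055514463916961826, 'R': array([[-0.74093532, -0.67119263, -0.02270032],
       [-0.30207061,  0.36326663, -0.8813573 ],
       [ 0.59980679, -0.64617166, -0.47190465]]), 't': array([0.24123481, 0.23298275, 0.84790863])}
source_rack [([192, 238], 0.92)]
target_rack [([282, 178], 0.82)]
cork_centre [([176, 302], 0.88), ([207, 265], 0.61), ([223, 206], 0.6)]
sander_centre [([178, 235], 0.57)]
wax_centre [([152, 247], 0.73)]
rosin_centre [([198, 220], 0.69), ([219, 212], 0.22)]
top {'fx': 413.36822998595693, 'fy': 413.36822998595693, 'cx': 248.78680916965646, 'cy': 187.77859221074488, 'k1': -0.08253430252755248
[... 272 characters left out ...]
ork_centre [([232, 159], 0.96), ([171, 204], 0.92), ([133, 220], 0.79)]
sander_centre [([179, 163], 0.57)]
wax_centre [([154, 159], 0.79), ([231, 163], 0.36), ([204, 162], 0.28)]
rosin_centre [([205, 160], 0.66)]
{'fx': 275.32795460581735, 'fy': 275.32795460581735, 'cx': 256.5597187781534, 'cy': 187.85758974628843, 'k1': 0.005400582471888862, 'T_tool_cam': array([[-9.86739396e-04, -9.54767779e-01, -2.97350826e-01,
         7.39309864e-02],
       [ 9.99999367e-01, -1.10295432e-03,  2.23058000e-04,
        -1.41129416e-03],
       [-5.40932971e-04, -2.97350418e-01,  9.54768263e-01,
        -1.44587567e-01],
       [ 0.00000000e+00,  0.00000000e+00,  0.00000000e+00,
         1.00000000e+00]])}
```

View pics/top0.png

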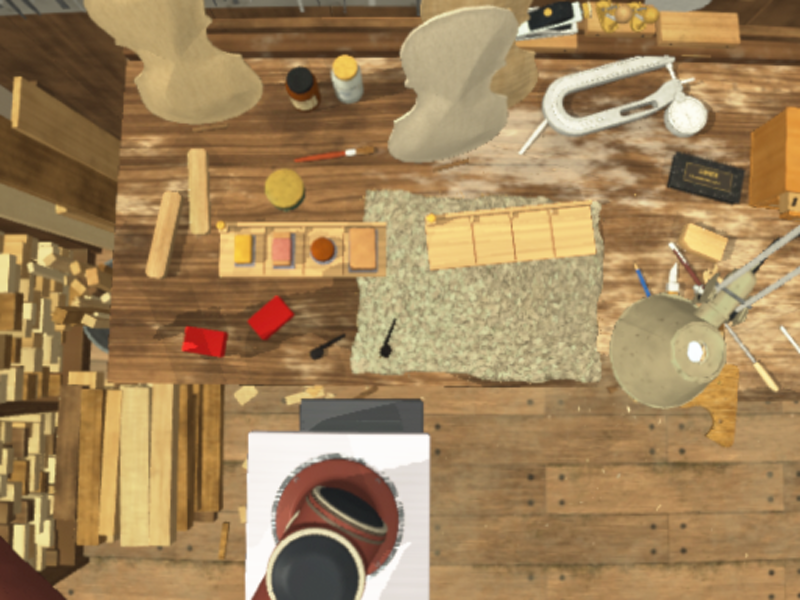

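View pics/scene0.png

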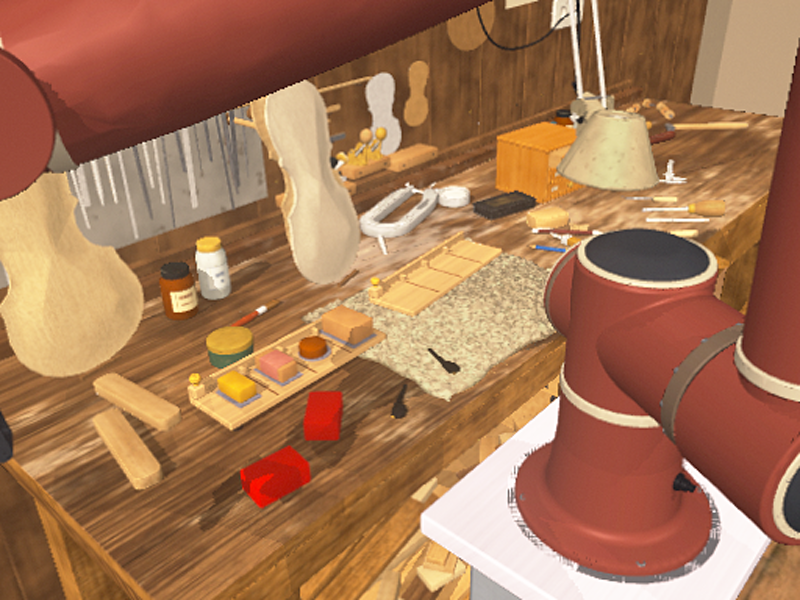

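The top view, in 800x600 pixels, shows:
- **Loaded rack:** the knob is at (222,226), the +y end. From the knob come wax (243,249), sander (282,250), rosin (322,250) and cork (362,249).
- **Empty rack:** the knob is at (431,218), and the rack is turned slightly.
- **Candidates for the cork:** the brown block on its pad (362,249), the red look-alikes (205,342) and (270,318), and a pale wood block (706,242). I choose the brown one on the rack and will check it in a close crop.

```bash
cat > h.py <<'E'
import numpy as np, cv2
from station import ctrl
from scipy.spatial.transform import Rotation as Rn
def cam(name,obs=None):
    c=ctrl.calibration(name)
    K=np.array([[c['fx'],0,c['cx']],[0,c['fy'],c['cy']],[0,0,1]]); d=np.array([c['k1'],0,0,0,0])
    if name=="wrist":
        T=np.eye(4); T[:3,:3]=Rn.from_rotvec(obs['tool_rot']).as_matrix(); T[:3,3]=obs['tool_pos']
        M=np.linalg.inv(T@c['T_tool_cam']); return K,d,M[:3,:3],M[:3,3]
    return K,d,np.array(c['R']),np.array(c['t'])
def px2w(cm,px,z):
    K,d,R,t=cm; u=cv2.undistortPoints(np.array([[px]],float),K,d)[0,0]
    C=-R.T@t; r=R.T@np.array([u[0],u[1],1]); return C+r*(z-C[2])/r[2]
def w2px(cm,X):
    K,d,R,t=cm; return cv2.projectPoints(np.array(X,float).reshape(-1,1,3),cv2.Rodrigues(R)[0],t,K,d)[0][:,0]
def rack(p,pts):
    c,s=np.cos(p[2]),np.sin(p[2]); P=np.array(pts,float); Q=P.copy()
    Q[:,0]=p[0]+c*P[:,0]-s*P[:,1]; Q[:,1]=p[1]+s*P[:,0]+c*P[:,1]; return Q
E
python3 - <<'E'
from h import *
im=ctrl.get_image("top"); im=im[:,:,::-1]
cv2.imwrite("pics/c1.png",cv2.resize(im[115:185,135:265],None,fx=6,fy=6,interpolation=cv2.INTER_CUBIC))
cv2.imwrite("pics/c2.png",cv2.resize(im[115:185,260:390],None,fx=6,fy=6,interpolation=cv2.INTER_CUBIC))
E
```

```text
(no output)
```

View pics/c1.png

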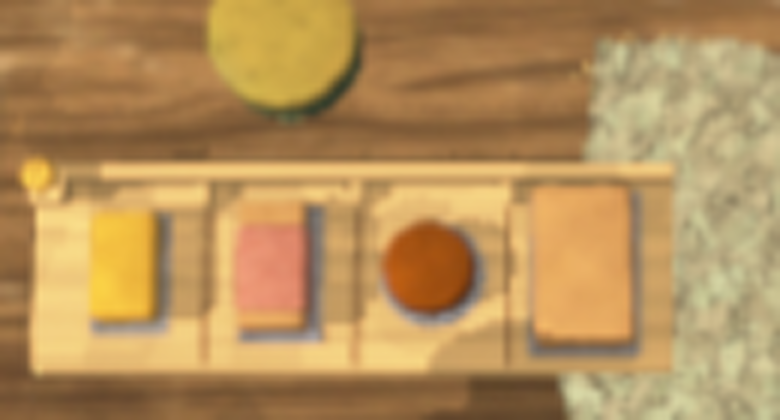

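View pics/c2.png

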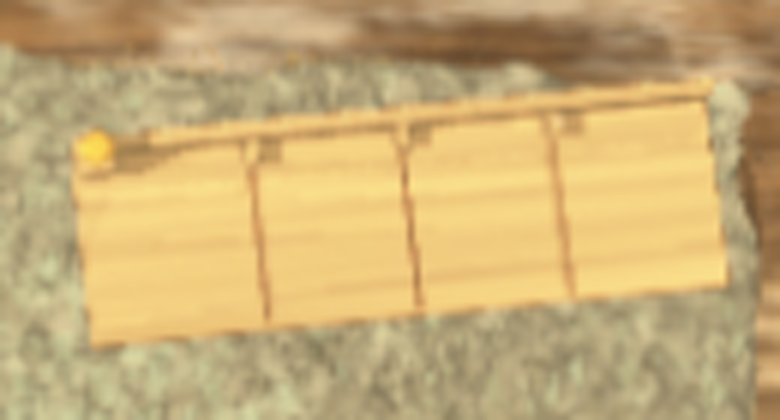

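```bash
cat >> h.py <<'E'
from scipy.optimize import least_squares
def fitrack(cm,pix,mod,p0):
    f=lambda p:(w2px(cm,rack(p,mod))-pix).ravel()
    r=least_squares(f,p0,loss='soft_l1'); return r.x,np.abs(r.fun).reshape(-1,2).round(1).tolist()
E
python3 - <<'E'
from h import *
cm=cam("top"); off={0:135,1:260}
def full(p,k): p=np.array(p,float); return np.c_[off[k]+(p[:,0]+.5)/6-.5,115+(p[:,1]+.5)/6-.5]
near=[(-.0475,.149,.02),(-.0475,-.149,.02),(-.044,.07,.02),(-.044,0,.02),(-.044,-.07,.02)]
mod=near+[(.0475,-.149,.036),(.041,.142,.054)]
S=fitrack(cm,full([(33,373),(672,373),(204,362),(355,362),(508,362),(672,163),(36,172)],0),mod,[.5,.1,0])
T=fitrack(cm,full([(92,346),(728,284),(267,322),(418,303),(573,295),(708,80),(95,145)],1),mod,[.5,-.1,0])
print(S,T)
for n,p,z in [("wax",(123,264),.044),("sander",(271,267),.044),("rosin",(429,265),.038),("cork",(582,263),.052)]:
    w=px2w(cm,full([p],0)[0],z); print(n,w.round(4), (rack([0,0,-S[0][2]],[w-np.r_[S[0][:2],0]])[0]).round(4))
for y in (.105,.035,-.035,-.105): print(rack(S[0],[(0,y,0)])[0].round(4),rack(T[0],[(0,y,0)])[0].round(4))
E
```

```text
(array([0.47187424, 0.06616813, 0.00816235]), [[0.1, 0.0], [1.0, 0.2], [0.3, 0.5], [0.3, 0.4], [0.4, 0.4], [1.0, 0.5], [0.4, 0.6]]) (array([ 0.50023003, -0.30209428,  0.10772745]), [[0.3, 0.3], [1.2, 0.1], [0.4, 0.2], [0.4, 0.9], [1.2, 0.2], [1.5, 0.7], [0.4, 0.6]])
wax [0.4699 0.1684 0.044 ] [-0.0012  0.1022  0.044 ]
sander [0.4688 0.1008 0.044 ] [-0.0028  0.0346  0.044 ]
rosin [0.4711 0.0299 0.038 ] [-0.001  -0.0363  0.038 ]
cork [ 0.4699 -0.0403  0.052 ] [-0.0028 -0.1065  0.052 ]
[0.471  0.1712 0.    ] [ 0.4889 -0.1977  0.    ]
[0.4716 0.1012 0.    ] [ 0.4965 -0.2673  0.    ]
[0.4722 0.0312 0.    ] [ 0.504  -0.3369  0.    ]
[ 0.4727 -0.0388  0.    ] [ 0.5115 -0.4065  0.    ]
```

```bash
cat >> h.py <<'E'
def to(x,y,z,yaw):
    "remaining turn, and shift in 25 mm units along the tool's axes as they will stand after the turn; yaw = rack yaw"
    o=ctrl.get_obs(); R=Rn.from_rotvec(o['tool_rot']).as_matrix()
    cur=np.arctan2(R[1,1],R[0,1])-np.pi/2
    c,s=np.cos(yaw),np.sin(yaw)
    Rg=np.array([[-c,-s,0],[-s,c,0],[0,0,-1]]).astype(float)
    d=Rg.T@(np.array([x,y,z])-o['tool_pos'])/.025
    print("t",round(o['t'],2),"pos",o['tool_pos'].round(4),"turn",round(cur-yaw,3),"xyz",d.round(2),"F",np.round(o['contact_force'],1),"op",round(o['opening'],4),"gf",round(o['grip_force'],1),'tilt',round(float(R[2,2]),4))
E
python3 - <<'E'
from h import *
to(.43,-.10,.25,.008)
a,b=cam("top"),cam("scene")
P=[np.c_[c[2],c[3]] for c in (a,b)]
for n,p,q in [("shade top",(695,352),(610,120)),("shade bottom",(665,400),(608,188)),("plate tip",(485,15),(290,85)),("plate bottom",(420,160),(325,282))]:
    u=[cv2.undistortPoints(np.array([[np.array(x)*.64]],float),c[0],c[1])[0,0] for x,c in ((p,a),(q,b))]
    X=cv2.triangulatePoints(P[0],P[1],u[0],u[1])[:,0]; print(n,(X[:3]/X[3]).round(3))
E
```

```text
t 0.75 pos [0.2311 0.5807 0.2314] turn -0.387 xyz [ -7.74 -27.29  -0.75] F [ 0.9 -0.5 -0.3] op 0.0851 gf 0.0 tilt -1.0
shade top [ 0.293 -0.5    0.286]
shade bottom [ 0.246 -0.485  0.188]
plate tip [ 0.745 -0.211  0.333]
plate bottom [ 0.634 -0.144  0.017]
```

Request:
carry_out:
  moves:
    - {"y": -0.5, "turn": -0.05}
    - {"y": -1, "turn": -0.05}
    - {"y": -1, "turn": -0.05}
    - {"y": -1, "turn": -0.05}
    - {"y": -1, "turn": -0.05}
    - {"y": -1, "turn": -0.05}
    - {"y": -1, "turn": -0.05}
    - {"y": -1, "turn": -0.035}
  grip: 60
  newtons: 40

```text
validation failed for argument at $.mo...
```

Request:
carry_out:
  moves:
    - {"x": 0, "y": -0.5, "z": 0, "turn": -0.05}
    - {"x": 0, "y": -1, "z": 0, "turn": -0.05}
    - {"x": 0, "y": -1, "z": 0, "turn": -0.05}
    - {"x": 0, "y": -1, "z": 0, "turn": -0.05}
    - {"x": 0, "y": -1, "z": 0, "turn": -0.05}
    - {"x": 0, "y": -1, "z": 0, "turn": -0.05}
    - {"x": 0, "y": -1, "z": 0, "turn": -0.05}
    - {"x": 0, "y": -1, "z": 0, "turn": -0.035}
  grip: 60
  newtons: 40

```text
t: 1.55
tool_pos: [0.1952, 0.3968, 0.2314]
tool_rot: [-0.013, 3.141, 0.0]
contact_force: [-0.3, -0.1, -0.2]
opening: 0.0599
grip_force: 0.0
```

Request:
carry_out:
  moves:
    - {"x": -1, "y": -1, "z": 0, "turn": 0}
    - {"x": -1, "y": -1, "z": 0, "turn": 0}
    - {"x": -1, "y": -1, "z": 0, "turn": 0}
    - {"x": -1, "y": -1, "z": 0, "turn": 0}
    - {"x": -1, "y": -1, "z": 0, "turn": 0}
    - {"x": -1, "y": -1, "z": 0, "turn": 0}
    - {"x": -1, "y": -1, "z": 0, "turn": 0}
    - {"x": -1, "y": -1, "z": 0, "turn": 0}

```text
t: 2.35
tool_pos: [0.3977, 0.1978, 0.2316]
tool_rot: [-0.009, 3.141, 0.001]
contact_force: [0.6, 1.1, 0.1]
opening: 0.06
grip_force: 0.0
```

Request:
carry_out:
  moves:
    - {"x": -0.5, "y": -1, "z": 0, "turn": 0}
    - {"x": -0.5, "y": -1, "z": 0, "turn": 0}
    - {"x": -0.4, "y": -1, "z": 0, "turn": 0}
    - {"x": 0, "y": -1, "z": 0, "turn": 0}
    - {"x": 0, "y": -1, "z": 0, "turn": 0}
    - {"x": 0, "y": -1, "z": 0, "turn": 0}
    - {"x": 0, "y": -1, "z": 0, "turn": 0}
    - {"x": 0, "y": -1, "z": 0, "turn": 0}

```text
t: 3.15
tool_pos: [0.4329, -0.0018, 0.2315]
tool_rot: [-0.01, 3.141, -0.0]
contact_force: [0.8, -0.8, -0.8]
opening: 0.0598
grip_force: 0.0
```

Run:
```python
from h import *
to(.47,-.04,.10,.008)
o=ctrl.get_obs(); np.savez("w1.npz",**{k:o[k] for k in('tool_pos','tool_rot')})
im=ctrl.get_image("wrist"); cv2.imwrite("w1_raw.png",im[:,:,::-1])
cv2.imwrite("pics/w1.png",cv2.resize(im[:,:,::-1],(800,600),interpolation=cv2.INTER_CUBIC))
```

```text
t 3.15 pos [ 0.4329 -0.0018  0.2315] turn -0.002 xyz [-1.47 -1.54  5.26] F [ 0.8 -0.8 -0.8] op 0.0598 gf 0.0 tilt -1.0
```

View pics/w1.png

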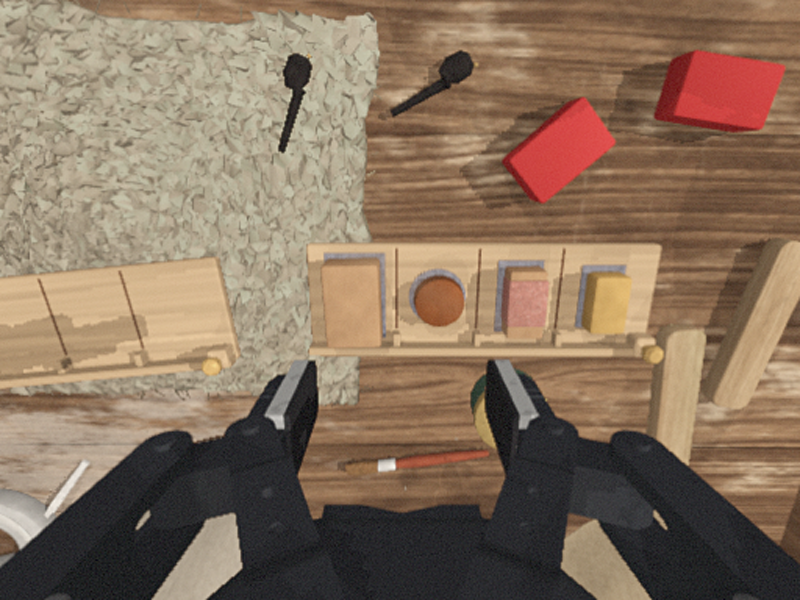

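The wrist view shows the loaded rack with cork (353,304), rosin (439,300), sander (526,301) and wax (607,303). The red look-alikes at (560,150) and (720,90) are away from it. The empty rack's knob end is at (212,366).

Run:
```python
from h import *
o=np.load("w1.npz"); cm=cam("wrist",o)
f=lambda p:(np.array(p,float)+.5)*.64-.5
L=[(-.0475,.149,.02),(-.0475,-.149,.02),(-.044,.07,.02),(-.044,0,.02),(-.044,-.07,.02),(.041,.142,.054)]
S=fitrack(cm,f([(660,243),(308,243),(563,250),(479,250),(396,250),(653,353)]),L,[.47,.066,0])
T=fitrack(cm,f([(217,257),(122,271),(41,279),(212,366)]),[L[0],L[2],L[3],L[5]],[.5,-.3,.1])
print(S,T)
for n,p,z in [("wax",(608,302),.044),("sander",(527,299),.044),("rosin",(439,301),.038),("cork",(354,304),.052)]:
    w=px2w(cm,f(p),z); print(n,w.round(4),rack([0,0,-S[0][2]],[w-np.r_[S[0][:2],0]])[0].round(4))
```

```text
(array([0.47335083, 0.06254321, 0.0085446 ]), [[0.9, 0.5], [3.8, 1.3], [0.2, 1.1], [0.5, 0.9], [0.3, 0.7], [1.1, 3.3]]) (array([ 0.50128104, -0.30553943,  0.11316586]), [[2.9, 0.4], [0.1, 0.5], [0.6, 0.2], [0.3, 2.7]])
wax [0.4681 0.1645 0.044 ] [-0.0044  0.102   0.044 ]
sander [0.4659 0.0985 0.044 ] [-0.0072  0.036   0.044 ]
rosin [0.4699 0.0277 0.038 ] [-0.0037 -0.0348  0.038 ]
cork [ 0.4682 -0.0411  0.052 ] [-0.0061 -0.1036  0.052 ]
```

Request:
carry_out:
  moves:
    - {"x": -0.75, "y": -0.8, "z": 1, "turn": 0}
    - {"x": -0.75, "y": -0.8, "z": 1, "turn": 0}
    - {"x": 0, "y": 0, "z": 1, "turn": 0}
    - {"x": 0, "y": 0, "z": 1, "turn": 0}
    - {"x": 0, "y": 0, "z": 1, "turn": 0}
    - {"x": 0, "y": 0, "z": 1, "turn": 0}
    - {"x": 0, "y": 0, "z": 0.6, "turn": 0}
    - {"x": 0, "y": 0, "z": 0, "turn": 0}
  grip: 57

```text
t: 4.0
tool_pos: [0.4686, -0.0399, 0.0637]
tool_rot: [0.01, -3.136, -0.002]
contact_force: [0.1, -0.9, -0.4]
opening: 0.057
grip_force: 0.0
```

Run:
```python
from h import *
to(.469,-.041,.026,.008)
im=ctrl.get_image("wrist"); cv2.imwrite("pics/w2.png",cv2.resize(im[100:360,100:420,::-1],(640,520),interpolation=cv2.INTER_CUBIC))
```

```text
t 4.0 pos [ 0.4686 -0.0399  0.0637] turn -0.002 xyz [-0.01 -0.05  1.51] F [ 0.1 -0.9 -0.4] op 0.057 gf 0.0 tilt -1.0
```

View pics/w2.png

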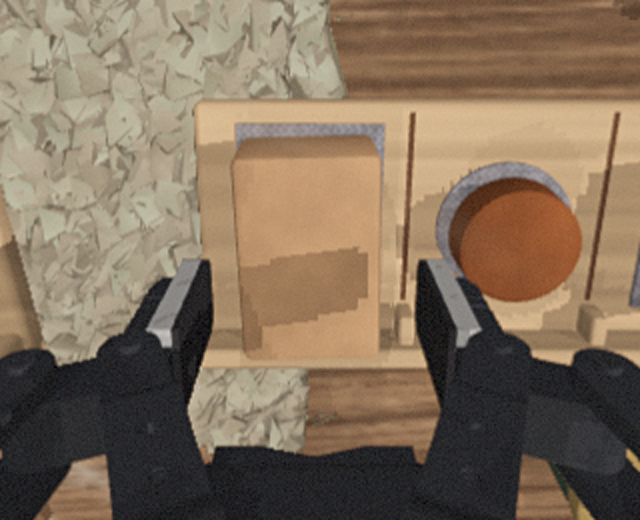

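The crop shows the plain brown cork on its felt pad at (308,245), centred between the fingers at (205,300) and (430,300). The rosin at (515,240) is clear of them, so I descend.

Request:
carry_out:
  moves:
    - {"x": 0, "y": -0.05, "z": 0.5, "turn": 0}
    - {"x": 0, "y": 0, "z": 0.5, "turn": 0}
    - {"x": 0, "y": 0, "z": 0.5, "turn": 0}
    - {"x": 0, "y": 0, "z": 0, "turn": 0}
    - {"x": 0, "y": 0, "z": 0, "turn": 0}
    - {"x": 0, "y": 0, "z": 0, "turn": 0}
    - {"x": 0, "y": 0, "z": 0, "turn": 0}
    - {"x": 0, "y": 0, "z": 0, "turn": 0}

```text
t: 4.85
tool_pos: [0.4712, -0.0419, 0.0293]
tool_rot: [-0.01, 3.141, -0.0]
contact_force: [-0.1, 0.1, -0.0]
opening: 0.057
grip_force: 0.0
```

Request:
carry_out:
  moves:
    - {"x": 0, "y": 0, "z": 0, "turn": 0}
    - {"x": 0, "y": 0, "z": 0, "turn": 0}
    - {"x": 0, "y": 0, "z": 0, "turn": 0}
    - {"x": 0, "y": 0, "z": 0, "turn": 0}
    - {"x": 0, "y": 0, "z": 0, "turn": 0}
    - {"x": 0, "y": 0, "z": 0, "turn": 0}
    - {"x": 0, "y": 0, "z": 0, "turn": 0}
    - {"x": 0, "y": 0, "z": 0, "turn": 0}
  grip: 30
  newtons: 30

```text
t: 5.65
tool_pos: [0.4713, -0.042, 0.0294]
tool_rot: [-0.01, 3.14, -0.001]
contact_force: [-0.2, -0.1, 5.8]
opening: 0.0443
grip_force: 32.2
```

Request:
carry_out:
  moves:
    - {"x": 0, "y": 0, "z": -0.5, "turn": 0}
    - {"x": 0, "y": 0, "z": -1, "turn": 0}
    - {"x": 0, "y": 0, "z": -1, "turn": 0}
    - {"x": 0, "y": -1, "z": -0.5, "turn": -0.03}
    - {"x": 0, "y": -1, "z": 0, "turn": -0.03}
    - {"x": 0, "y": -1, "z": 0, "turn": -0.04}
    - {"x": 0, "y": -1, "z": 0, "turn": 0}
    - {"x": 0, "y": -1, "z": 0, "turn": 0}

```text
t: 6.45
tool_pos: [0.4782, -0.1672, 0.1038]
tool_rot: [0.167, -3.136, -0.001]
contact_force: [0.1, 0.3, -0.1]
opening: 0.0444
grip_force: 31.5
```

Run:
```python
from h import *
to(.492,-.1997,.028,.11)
```

```text
t 6.45 pos [ 0.4782 -0.1672  0.1038] turn -0.004 xyz [-0.4  -1.35  3.03] F [ 0.1  0.3 -0.1] op 0.0444 gf 31.5 tilt -1.0
```

Request:
carry_out:
  moves:
    - {"x": -0.2, "y": -0.7, "z": 0, "turn": 0}
    - {"x": -0.2, "y": -0.65, "z": 0, "turn": 0}
    - {"x": 0, "y": 0, "z": 1, "turn": 0}
    - {"x": 0, "y": 0, "z": 0.6, "turn": 0}
    - {"x": 0, "y": 0, "z": 0, "turn": 0}
    - {"x": 0, "y": 0, "z": 0, "turn": 0}
    - {"x": 0, "y": 0, "z": 0, "turn": 0}
    - {"x": 0, "y": 0, "z": 0, "turn": 0}

```text
t: 7.25
tool_pos: [0.493, -0.1991, 0.0649]
tool_rot: [-0.167, 3.136, -0.002]
contact_force: [0.4, 0.2, -0.4]
opening: 0.0444
grip_force: 31.6
```

Run:
```python
from h import *
to(.492,-.1997,.028,.11)
o=ctrl.get_obs(); np.savez("w3.npz",**{k:o[k] for k in('tool_pos','tool_rot')})
im=ctrl.get_image("wrist"); cv2.imwrite("pics/w3.png",cv2.resize(im[:,:,::-1],(800,600),interpolation=cv2.INTER_CUBIC))
```

```text
t 7.25 pos [ 0.493  -0.1991  0.0649] turn -0.003 xyz [ 0.04 -0.02  1.48] F [ 0.4  0.2 -0.4] op 0.0444 gf 31.6 tilt -1.0
```

View pics/w3.png

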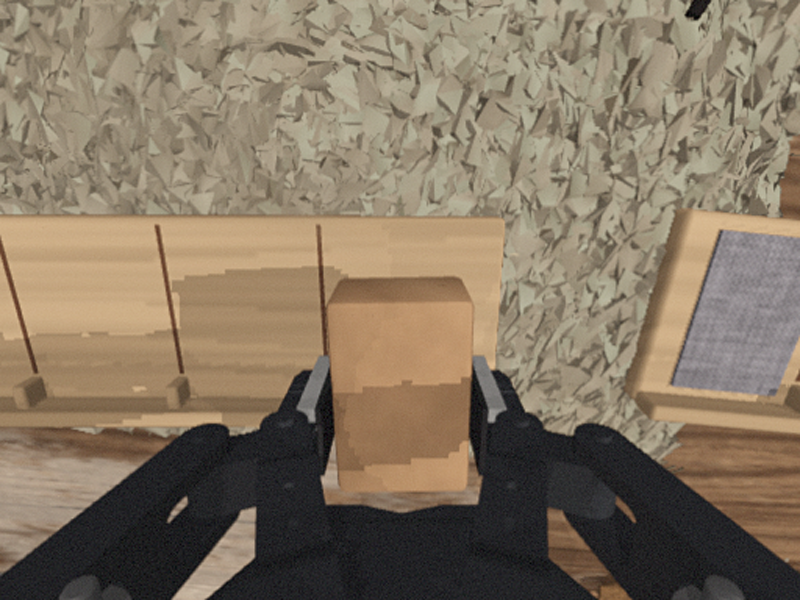

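The picture shows the cork held at (401,390) over the empty rack's first bay, parallel to the lines, which start at (319,226) and (156,226). I refine the rack from this view.

Run:
```python
from h import *
o=np.load("w3.npz"); cm=cam("wrist",o)
f=lambda p:(np.array(p,float)+.5)*.64-.5
L=[(-.0475,.145,.02),(-.0445,.07,.02),(-.0445,0,.02),(.031,0,.02),(.031,-.07,.02)]
T=fitrack(cm,f([(502,217),(319,226),(156,226),(183,373),(36,373)]),L,[.5,-.3,.1]); print(T)
p=T[0]; print("bay",rack(p,[(0,.105,0)])[0].round(4))
z=o['tool_pos'][2]-.0294+.052
for q in [(332,305),(472,303),(470,489),(338,490)]:
    w=px2w(cm,f(q),z); print(w.round(4), rack([0,0,-p[2]],[w-np.r_[p[:2],0]])[0].round(4))
```

```text
(array([ 0.49962519, -0.30804225,  0.09045693]), [[7.6, 1.0], [0.1, 2.0], [1.6, 3.7], [0.5, 1.4], [1.2, 0.3]])
bay [ 0.4901 -0.2035  0.    ]
[ 0.4622 -0.2254  0.0875] [-0.0298  0.0857  0.0875]
[ 0.4572 -0.1838  0.0875] [-0.031   0.1275  0.0875]
[ 0.5243 -0.1741  0.0875] [0.0367 0.1312 0.0875]
[ 0.5296 -0.2194  0.0875] [0.0379 0.0856 0.0875]
```

Run:
```python
from h import *
o=np.load("w3.npz"); cm=cam("wrist",o)
f=lambda p:(np.array(p,float)+.5)*.64-.5
L=[(-.0475,.149,.02),(-.0445,.07,.02),(-.0445,0,.02),(.031,0,.02),(.031,-.07,.02)]
T=fitrack(cm,f([(502,217),(319,226),(156,226),(183,373),(36,373)]),L,[.5,-.3,.1]); print(T)
p=T[0]
for b in (.105,.035,-.035,-.105): print("bay",rack(p,[(0,b,0)])[0].round(4))
z=o['tool_pos'][2]-.0294+.052
for q in [(332,305),(472,303),(470,489),(338,490)]:
    w=px2w(cm,f(q),z); print(rack([0,0,-p[2]],[w-np.r_[p[:2],0]])[0].round(4))
```

```text
(array([ 0.49962627, -0.30807759,  0.09097888]), [[1.8, 1.0], [0.2, 2.1], [1.5, 3.7], [0.6, 1.4], [1.2, 0.3]])
bay [ 0.4901 -0.2035  0.    ]
bay [ 0.4964 -0.2732  0.    ]
bay [ 0.5028 -0.3429  0.    ]
bay [ 0.5092 -0.4126  0.    ]
[-0.0297  0.0857  0.0875]
[-0.031   0.1276  0.0875]
[0.0368 0.1312 0.0875]
[0.0379 0.0856 0.0875]
```

Request:
carry_out:
  moves:
    - {"x": 0.12, "y": -0.1, "z": 0.5, "turn": 0}
    - {"x": 0, "y": 0, "z": 0.5, "turn": 0}
    - {"x": 0, "y": 0, "z": 0.3, "turn": 0}
    - {"x": 0, "y": 0, "z": 0.15, "turn": 0}
    - {"x": 0, "y": 0, "z": 0, "turn": 0}
    - {"x": 0, "y": 0, "z": 0, "turn": 0}
    - {"x": 0, "y": 0, "z": 0, "turn": 0}
    - {"x": 0, "y": 0, "z": 0, "turn": 0}

```text
t: 8.1
tool_pos: [0.4894, -0.2017, 0.0274]
tool_rot: [0.167, -3.137, -0.0]
contact_force: [-1.9, 1.0, 2.1]
opening: 0.0443
grip_force: 31.5
```

Request:
carry_out:
  moves:
    - {"x": 0, "y": 0, "z": 0, "turn": 0}
    - {"x": 0, "y": 0, "z": 0, "turn": 0}
    - {"x": 0, "y": 0, "z": 0, "turn": 0}
    - {"x": 0, "y": 0, "z": 0, "turn": 0}
    - {"x": 0, "y": 0, "z": 0, "turn": 0}
    - {"x": 0, "y": 0, "z": -1, "turn": 0}
    - {"x": 0, "y": 0, "z": -1, "turn": 0}
    - {"x": 0, "y": 0, "z": -1, "turn": 0}
  grip: 60

```text
t: 8.9
tool_pos: [0.4893, -0.2016, 0.1031]
tool_rot: [0.167, -3.137, -0.001]
contact_force: [-0.4, 0.1, -0.8]
opening: 0.0598
grip_force: 0.0
```

Request:
carry_out:
  moves:
    - {"x": 0.2, "y": 1, "z": 0, "turn": 0.05}
    - {"x": 0.2, "y": 1, "z": 0, "turn": 0.048}
    - {"x": 0.2, "y": 1, "z": 0, "turn": 0}
    - {"x": 0, "y": 1, "z": 0, "turn": 0}
    - {"x": 0, "y": 1, "z": 0, "turn": 0}
    - {"x": 0, "y": 1, "z": 0, "turn": 0}
    - {"x": 0, "y": 1, "z": 0, "turn": 0}
    - {"x": 0, "y": 1, "z": 0, "turn": 0}
  grip: 57

```text
t: 9.7
tool_pos: [0.4692, -0.0018, 0.1027]
tool_rot: [-0.013, 3.141, -0.0]
contact_force: [-0.4, 0.1, -0.2]
opening: 0.057
grip_force: 0.0
```

Run:
```python
from h import *
to(.472,.0285,.0255,.008)
im=ctrl.get_image("top"); cv2.imwrite("pics/t2.png",cv2.resize(im[115:185,250:390,::-1],None,fx=5,fy=5,interpolation=cv2.INTER_CUBIC))
```

```text
t 9.7 pos [ 0.4692 -0.0018  0.1027] turn 0.0 xyz [-0.12  1.21  3.09] F [-0.4  0.1 -0.2] op 0.057 gf 0.0 tilt -1.0
```

View pics/t2.png

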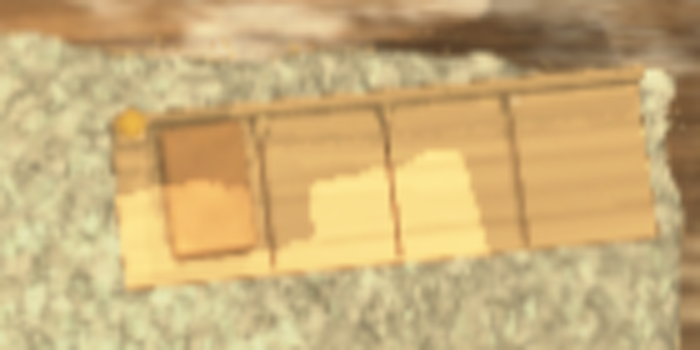

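The cork sits well in the first bay of the empty rack, at (208,190), square to the row. Now the rosin.

Request:
carry_out:
  moves:
    - {"x": -0.1, "y": 0.6, "z": 0, "turn": 0}
    - {"x": 0, "y": 0.6, "z": 0, "turn": 0}
    - {"x": 0, "y": 0, "z": 0.6, "turn": 0}
    - {"x": 0, "y": 0, "z": 0, "turn": 0}
    - {"x": 0, "y": 0, "z": 0, "turn": 0}
    - {"x": 0, "y": 0, "z": 0, "turn": 0}
    - {"x": 0, "y": 0, "z": 0, "turn": 0}
    - {"x": 0, "y": 0, "z": 0, "turn": 0}

```text
t: 10.55
tool_pos: [0.4719, 0.0269, 0.0881]
tool_rot: [-0.012, 3.141, -0.0]
contact_force: [-0.3, 0.2, 0.5]
opening: 0.0568
grip_force: 0.0
```

Run:
```python
from h import *
to(.472,.0285,.0255,.008)
o=ctrl.get_obs(); cm=cam("wrist",o)
im=ctrl.get_image("wrist"); cv2.imwrite("pics/w4.png",cv2.resize(im[:,:,::-1],(800,600),interpolation=cv2.INTER_CUBIC))
for n,z in (("rosin_centre",.030),("wax_centre",.033),("sander_centre",.033)):
    for d in ctrl.mark_of("wrist",n)[:2]: print(n,np.round(d['pixel']),d['confidence'],px2w(cm,d['pixel'],z).round(4))
    for d in ctrl.look_for("wrist",n)[:1]: print(np.round(d['rect']))
```

```text
t 10.55 pos [0.4719 0.0269 0.0881] turn -0.0 xyz [-0.    0.06  2.5 ] F [-0.3  0.2  0.5] op 0.0568 gf 0.0 tilt -1.0
rosin_centre [261. 203.] 0.8 [0.4729 0.0283 0.03  ]
[234. 172.  53.  59.]
wax_centre [440. 204.] 0.72 [0.4716 0.1665 0.033 ]
[412. 172.  62.  67.]
sander_centre [350. 205.] 0.7 [0.4731 0.0969 0.033 ]
[325. 164.  56.  83.]
```

View pics/w4.png

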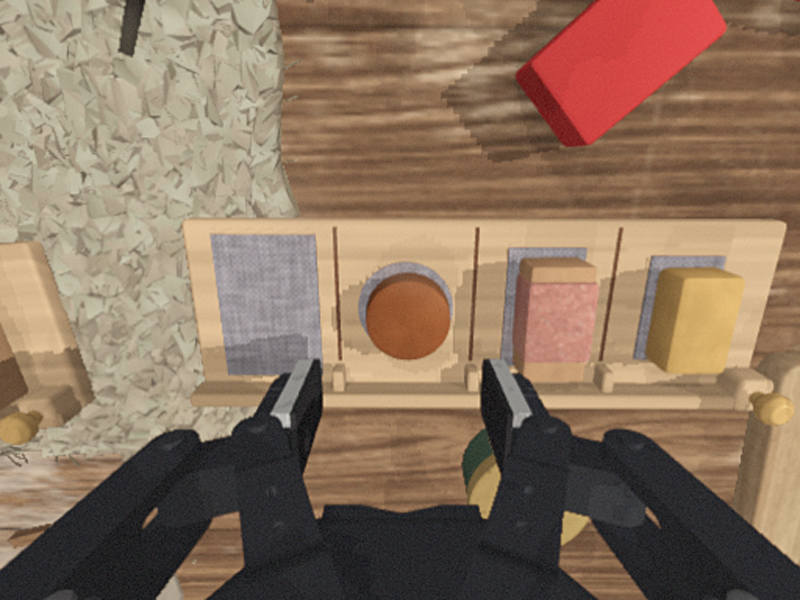

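The rosin at (408,315) is centred between the fingers, with the sander at (556,320) and the wax at (697,320) to the right. The empty cork pad is at (270,300). The network marks agree with the picture.

Request:
carry_out:
  moves:
    - {"x": -0.04, "y": 0.05, "z": 0.8, "turn": 0}
    - {"x": 0, "y": 0, "z": 0.8, "turn": 0}
    - {"x": 0, "y": 0, "z": 0.6, "turn": 0}
    - {"x": 0, "y": 0, "z": 0.28, "turn": 0}
    - {"x": 0, "y": 0, "z": 0, "turn": 0}
    - {"x": 0, "y": 0, "z": 0, "turn": 0}
    - {"x": 0, "y": 0, "z": 0, "turn": 0}
    - {"x": 0, "y": 0, "z": 0, "turn": 0}

```text
t: 11.7
tool_pos: [0.4733, 0.0284, 0.0265]
tool_rot: [-0.013, 3.14, -0.0]
contact_force: [0.1, -0.9, 0.0]
opening: 0.0572
grip_force: 0.0
```

Request:
carry_out:
  moves:
    - {"x": 0, "y": 0, "z": 0, "turn": 0}
    - {"x": 0, "y": 0, "z": 0, "turn": 0}
    - {"x": 0, "y": 0, "z": 0, "turn": 0}
    - {"x": 0, "y": 0, "z": 0, "turn": 0}
    - {"x": 0, "y": 0, "z": 0, "turn": 0}
    - {"x": 0, "y": 0, "z": 0, "turn": 0}
    - {"x": 0, "y": 0, "z": 0, "turn": 0}
    - {"x": 0, "y": 0, "z": 0, "turn": 0}
  grip: 30
  newtons: 30

```text
t: 12.5
tool_pos: [0.4732, 0.0284, 0.0265]
tool_rot: [-0.013, 3.14, -0.0]
contact_force: [-1.3, 0.6, 6.1]
opening: 0.0415
grip_force: 30.3
```

Request:
carry_out:
  moves:
    - {"x": 0, "y": 0, "z": -0.5, "turn": 0}
    - {"x": 0, "y": 0, "z": -1, "turn": 0}
    - {"x": 0, "y": 0, "z": -1, "turn": -0.05}
    - {"x": 0, "y": 0, "z": -0.5, "turn": -0.049}
    - {"x": 0.1, "y": -1, "z": 0, "turn": 0}
    - {"x": 0.1, "y": -1, "z": 0, "turn": 0}
    - {"x": 0.1, "y": -1, "z": 0, "turn": 0}
    - {"x": 0.07, "y": -1, "z": 0, "turn": 0}

```text
t: 13.3
tool_pos: [0.4738, -0.0728, 0.1009]
tool_rot: [-0.169, 3.137, -0.0]
contact_force: [0.4, 0.7, -0.2]
opening: 0.0414
grip_force: 30.6
```

Request:
carry_out:
  moves:
    - {"x": 0, "y": -1, "z": 0, "turn": 0}
    - {"x": 0, "y": -1, "z": 0, "turn": 0}
    - {"x": 0, "y": -1, "z": 0, "turn": 0}
    - {"x": 0, "y": -1, "z": 0, "turn": 0}
    - {"x": 0, "y": -1, "z": 0, "turn": 0}
    - {"x": 0, "y": -1, "z": 0, "turn": 0}
    - {"x": 0, "y": -1, "z": 0, "turn": 0}
    - {"x": 0, "y": -1, "z": 0, "turn": 0}

```text
t: 14.1
tool_pos: [0.4953, -0.2718, 0.1008]
tool_rot: [0.168, -3.137, -0.0]
contact_force: [0.2, -0.6, -0.9]
opening: 0.0413
grip_force: 30.6
```

Run:
```python
from h import *
to(.4963,-.2712,.0252,.107)
o=ctrl.get_obs(); np.savez("w5.npz",**{k:o[k] for k in('tool_pos','tool_rot')})
im=ctrl.get_image("wrist"); cv2.imwrite("pics/w5.png",cv2.resize(im[:,:,::-1],(800,600),interpolation=cv2.INTER_CUBIC))
```

```text
t 14.1 pos [ 0.4953 -0.2718  0.1008] turn 0.0 xyz [-0.04  0.02  3.02] F [ 0.2 -0.6 -0.9] op 0.0413 gf 30.6 tilt -1.0
```

View pics/w5.png

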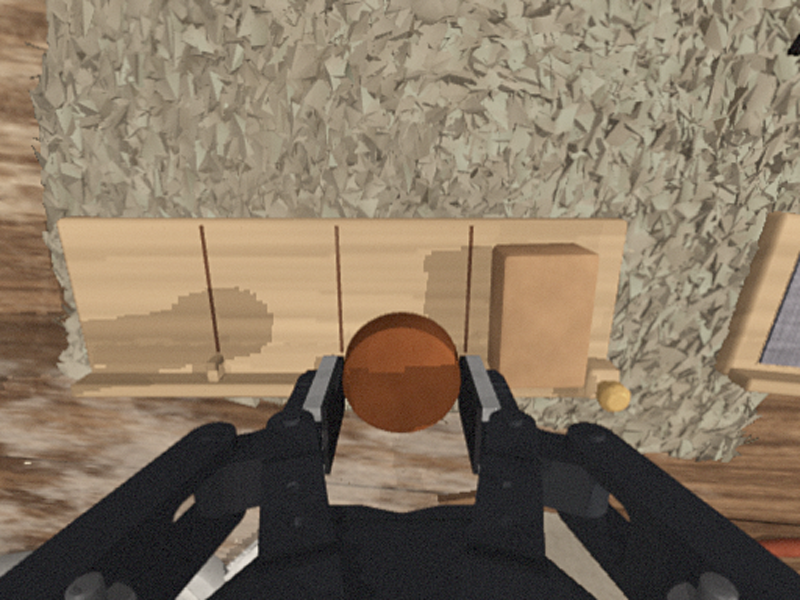

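The whole empty rack shows: lines at (202,227), (337,227) and (472,227), and knob at (614,397). The cork is at (545,315), and the rosin is held over its bay at (403,372).

Run:
```python
from h import *
o=np.load("w5.npz"); cm=cam("wrist",o)
f=lambda p:(np.array(p,float)+.5)*.64-.5
L=[(-.0475,.149,.02),(-.0475,-.149,.02),(-.0445,.07,.02),(-.0445,0,.02),(-.0445,-.07,.02),(.041,.142,.054)]
T=fitrack(cm,f([(627,219),(60,219),(472,227),(337,227),(202,227),(614,395)]),L,[.5,-.3,.1]); print(T)
p=T[0]
for b in (.105,.035,-.035,-.105): print("bay",rack(p,[(0,b,0)])[0].round(4))
for q in [(494,256),(597,256),(588,388),(500,388)]:
    w=px2w(cm,f(q),.050); print(rack([0,0,-p[2]],[w-np.r_[p[:2],0]])[0].round(4))
print("rosin",px2w(cm,f((403,375)),.038+.1008-.0265).round(4))
```

```text
(array([ 0.50169271, -0.30648508,  0.10812258]), [[1.9, 0.3], [6.3, 0.9], [0.2, 0.9], [0.5, 0.7], [1.1, 0.6], [1.8, 6.0]])
bay [ 0.4904 -0.2021  0.    ]
bay [ 0.4979 -0.2717  0.    ]
bay [ 0.5055 -0.3413  0.    ]
bay [ 0.513  -0.4109  0.    ]
[-0.0348  0.0761  0.05  ]
[-0.0347  0.1237  0.05  ]
[0.0339 0.1282 0.05  ]
[0.0339 0.0834 0.05  ]
rosin [ 0.4914 -0.2738  0.1123]
```

Request:
carry_out:
  moves:
    - {"x": -0.1, "y": 0, "z": 0.8, "turn": 0}
    - {"x": -0.05, "y": 0, "z": 0.8, "turn": 0}
    - {"x": 0, "y": 0, "z": 0.7, "turn": 0}
    - {"x": 0, "y": 0, "z": 0.4, "turn": 0}
    - {"x": 0, "y": 0, "z": 0.3, "turn": 0}
    - {"x": 0, "y": 0, "z": 0, "turn": 0}
    - {"x": 0, "y": 0, "z": 0, "turn": 0}
    - {"x": 0, "y": 0, "z": 0, "turn": 0}

```text
t: 14.95
tool_pos: [0.4997, -0.2707, 0.0264]
tool_rot: [-0.168, 3.136, -0.001]
contact_force: [-0.2, -0.6, -0.3]
opening: 0.0415
grip_force: 30.8
```

Request:
carry_out:
  moves:
    - {"x": 0, "y": 0, "z": 0, "turn": 0}
    - {"x": 0, "y": 0, "z": 0, "turn": 0}
    - {"x": 0, "y": 0, "z": 0, "turn": 0}
    - {"x": 0, "y": 0, "z": 0, "turn": 0}
    - {"x": 0, "y": 0, "z": 0, "turn": 0}
    - {"x": 0, "y": 0, "z": -1, "turn": 0}
    - {"x": 0, "y": 0, "z": -1, "turn": 0}
    - {"x": 0, "y": 0, "z": -1, "turn": 0}
  grip: 54

```text
t: 15.75
tool_pos: [0.499, -0.2703, 0.1011]
tool_rot: [0.168, -3.137, -0.001]
contact_force: [-0.4, -0.0, 0.9]
opening: 0.054
grip_force: 0.0
```

Request:
carry_out:
  moves:
    - {"x": 0.1, "y": 1, "z": 0, "turn": 0.05}
    - {"x": 0.1, "y": 1, "z": 0, "turn": 0.049}
    - {"x": 0.1, "y": 1, "z": 0, "turn": 0}
    - {"x": 0.1, "y": 1, "z": 0, "turn": 0}
    - {"x": 0.1, "y": 1, "z": 0, "turn": 0}
    - {"x": 0, "y": 1, "z": 0, "turn": 0}
    - {"x": 0, "y": 1, "z": 0, "turn": 0}
    - {"x": 0, "y": 1, "z": 0, "turn": 0}
  grip: 48

```text
t: 16.55
tool_pos: [0.4812, -0.0701, 0.1006]
tool_rot: [-0.013, 3.141, -0.0]
contact_force: [1.0, -1.2, -0.4]
opening: 0.048
grip_force: 0.0
```

Request:
carry_out:
  moves:
    - {"x": 0.1, "y": 1, "z": 0, "turn": 0}
    - {"x": 0.1, "y": 1, "z": 0, "turn": 0}
    - {"x": 0, "y": 1, "z": 0, "turn": 0}
    - {"x": 0, "y": 1, "z": 0, "turn": 0}
    - {"x": 0, "y": 1, "z": 0, "turn": 0}
    - {"x": 0, "y": 1, "z": 0, "turn": 0}
    - {"x": 0, "y": 0.6, "z": 0, "turn": 0}
    - {"x": 0, "y": 0, "z": 0, "turn": 0}

```text
t: 17.35
tool_pos: [0.4748, 0.0953, 0.1006]
tool_rot: [0.017, -3.141, -0.0]
contact_force: [0.4, -0.2, -0.5]
opening: 0.0479
grip_force: 0.0
```

```bash
cat > look.py <<'E'
from h import *
import sys
n=sys.argv[1]; to(*map(float,sys.argv[2:6]))
o=ctrl.get_obs(); cm=cam("wrist",o); ctrl.get_image("wrist")
for d in ctrl.mark_of("wrist",n)[:2]: print(n,np.round(d['pixel']),round(d['confidence'],2),px2w(cm,d['pixel'],.033).round(4))
E
python3 look.py sander_centre .473 .097 .026 .008
```

```text
t 17.35 pos [0.4748 0.0953 0.1006] turn 0.003 xyz [0.07 0.07 2.98] F [ 0.4 -0.2 -0.5] op 0.0479 gf 0.0 tilt -1.0
sander_centre [262. 199.] 0.84 [0.4757 0.0977 0.033 ]
sander_centre [222. 180.] 0.24 [0.4599 0.0653 0.033 ]
```

Aligned. Descend and grip the sander.

Request:
carry_out:
  moves:
    - {"x": 0, "y": 0.07, "z": 0.8, "turn": 0}
    - {"x": 0, "y": 0, "z": 0.8, "turn": 0}
    - {"x": 0, "y": 0, "z": 0.7, "turn": 0}
    - {"x": 0, "y": 0, "z": 0.4, "turn": 0}
    - {"x": 0, "y": 0, "z": 0.25, "turn": 0}
    - {"x": 0, "y": 0, "z": 0, "turn": 0}
    - {"x": 0, "y": 0, "z": 0, "turn": 0}
    - {"x": 0, "y": 0, "z": 0, "turn": 0}

```text
t: 18.25
tool_pos: [0.4759, 0.0956, 0.0278]
tool_rot: [-0.013, 3.14, 0.0]
contact_force: [-0.1, -0.3, 0.4]
opening: 0.0478
grip_force: 0.0
```

Request:
carry_out:
  moves:
    - {"x": 0, "y": 0, "z": 0, "turn": 0}
    - {"x": 0, "y": 0, "z": 0, "turn": 0}
    - {"x": 0, "y": 0, "z": 0, "turn": 0}
    - {"x": 0, "y": 0, "z": 0, "turn": 0}
    - {"x": 0, "y": 0, "z": 0, "turn": 0}
    - {"x": 0, "y": 0, "z": 0, "turn": 0}
    - {"x": 0, "y": 0, "z": 0, "turn": 0}
    - {"x": 0, "y": 0, "z": 0, "turn": 0}
  grip: 20
  newtons: 30

```text
t: 19.05
tool_pos: [0.4759, 0.0957, 0.0277]
tool_rot: [-0.013, 3.14, 0.0]
contact_force: [-0.1, 1.0, 5.6]
opening: 0.0291
grip_force: 31.1
```

Request:
carry_out:
  moves:
    - {"x": 0, "y": 0, "z": -0.5, "turn": 0}
    - {"x": 0, "y": 0, "z": -1, "turn": 0}
    - {"x": 0, "y": 0, "z": -1, "turn": -0.05}
    - {"x": 0, "y": 0, "z": -0.5, "turn": -0.049}
    - {"x": 0.1, "y": -1, "z": 0, "turn": 0}
    - {"x": 0.1, "y": -1, "z": 0, "turn": 0}
    - {"x": 0.1, "y": -1, "z": 0, "turn": 0}
    - {"x": 0.1, "y": -1, "z": 0, "turn": 0}

```text
t: 19.85
tool_pos: [0.4753, -0.0057, 0.102]
tool_rot: [0.169, -3.137, -0.0]
contact_force: [0.4, 0.7, 0.5]
opening: 0.0289
grip_force: 30.4
```

Request:
carry_out:
  moves:
    - {"x": 0.1, "y": -1, "z": 0, "turn": 0}
    - {"x": 0.1, "y": -1, "z": 0, "turn": 0}
    - {"x": 0, "y": -1, "z": 0, "turn": 0}
    - {"x": 0, "y": -1, "z": 0, "turn": 0}
    - {"x": 0, "y": -1, "z": 0, "turn": 0}
    - {"x": 0, "y": -1, "z": 0, "turn": 0}
    - {"x": 0, "y": -1, "z": 0, "turn": 0}
    - {"x": 0, "y": -1, "z": 0, "turn": 0}

```text
t: 20.65
tool_pos: [0.4918, -0.2051, 0.1019]
tool_rot: [0.168, -3.137, -0.001]
contact_force: [-0.2, -0.3, -0.5]
opening: 0.0294
grip_force: 30.4
```

Request:
carry_out:
  moves:
    - {"x": 0.05, "y": -1, "z": 0, "turn": 0}
    - {"x": 0, "y": -1, "z": 0, "turn": 0}
    - {"x": 0, "y": -1, "z": 0, "turn": 0}
    - {"x": 0, "y": -1, "z": 0, "turn": 0}
    - {"x": 0, "y": -1, "z": 0, "turn": 0}
    - {"x": 0, "y": -0.5, "z": 0, "turn": 0}
    - {"x": 0, "y": 0, "z": 0, "turn": 0}
    - {"x": 0, "y": 0, "z": 0, "turn": 0}

```text
t: 21.45
tool_pos: [0.5054, -0.3403, 0.1016]
tool_rot: [0.168, -3.137, -0.002]
contact_force: [0.4, 0.4, 0.1]
opening: 0.0291
grip_force: 30.4
```

Run:
```python
from h import *
to(.506,-.3408,.0262,.107)
o=ctrl.get_obs(); np.savez("w6.npz",**{k:o[k] for k in('tool_pos','tool_rot')})
im=ctrl.get_image("wrist"); cv2.imwrite("pics/w6.png",cv2.resize(im[:,:,::-1],(800,600),interpolation=cv2.INTER_CUBIC))
```

```text
t 21.45 pos [ 0.5054 -0.3403  0.1016] turn 0.0 xyz [-0.02 -0.02  3.02] F [0.4 0.4 0.1] op 0.0291 gf 30.4 tilt -1.0
```

View pics/w6.png

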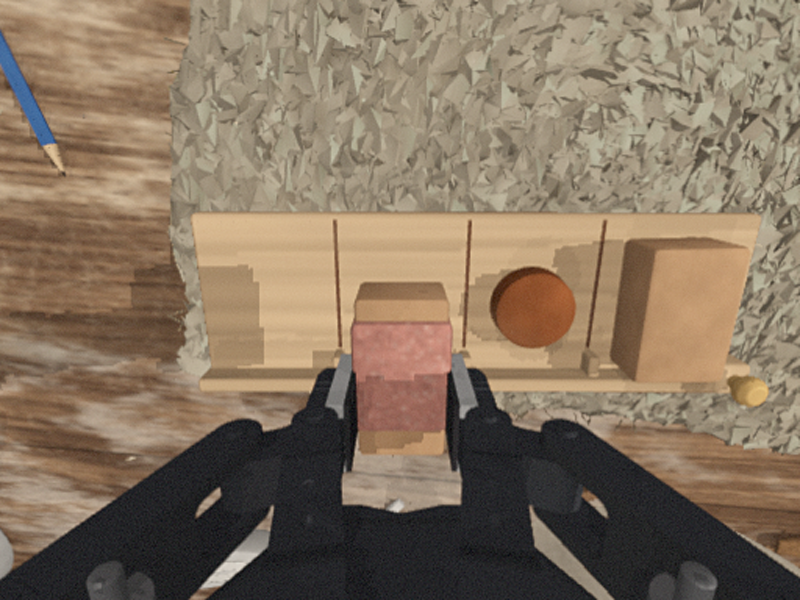

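The rosin at (533,307) and the cork at (685,310) sit well in their bays. The sander is held at (402,375), square, over the third bay, whose lines start at (336,221) and (469,221).

Run:
```python
from h import *
o=np.load("w6.npz"); cm=cam("wrist",o)
f=lambda p:(np.array(p,float)+.5)*.64-.5
L=[(-.0475,.149,.02),(-.0475,-.149,.02),(-.0445,.07,.02),(-.0445,0,.02),(-.0445,-.07,.02),(.041,.142,.054)]
T=fitrack(cm,f([(760,215),(193,213),(604,222),(469,221),(336,221),(750,390)]),L,[.5,-.3,.1]); print(T)
p=T[0]
for b in (.105,.035,-.035,-.105): print("bay",rack(p,[(0,b,0)])[0].round(4))
for q,z in [((532,309),.036),((630,250),.05),((745,250),.05),((728,380),.05),((612,378),.05)]:
    w=px2w(cm,f(q),z); print(rack([0,0,-p[2]],[w-np.r_[p[:2],0]])[0].round(4))
for q in [(356,320),(450,320),(445,453),(360,453)]: print(px2w(cm,f(q),.044+.1016-.0277).round(4))
```

```text
(array([ 0.50184303, -0.3065443 ,  0.10337873]), [[1.8, 0.1], [5.8, 0.6], [0.1, 0.8], [0.8, 0.3], [0.2, 0.5], [2.0, 6.5]])
bay [ 0.491  -0.2021  0.    ]
bay [ 0.4982 -0.2717  0.    ]
bay [ 0.5055 -0.3414  0.    ]
bay [ 0.5127 -0.411   0.    ]
[-0.0012  0.0317  0.036 ]
[-0.0351  0.0697  0.05  ]
[-0.0352  0.1227  0.05  ]
[0.0319 0.1302 0.05  ]
[0.031  0.0712 0.05  ]
[ 0.4812 -0.3596  0.1179]
[ 0.4781 -0.3298  0.1179]
[ 0.5279 -0.3246  0.1179]
[ 0.531  -0.3544  0.1179]
```

Request:
carry_out:
  moves:
    - {"x": -0.03, "y": 0, "z": 0.8, "turn": 0}
    - {"x": 0, "y": 0, "z": 0.8, "turn": 0}
    - {"x": 0, "y": 0, "z": 0.7, "turn": 0}
    - {"x": 0, "y": 0, "z": 0.4, "turn": 0}
    - {"x": 0, "y": 0, "z": 0.35, "turn": 0}
    - {"x": 0, "y": 0, "z": 0, "turn": 0}
    - {"x": 0, "y": 0, "z": 0, "turn": 0}
    - {"x": 0, "y": 0, "z": 0, "turn": 0}

```text
t: 22.3
tool_pos: [0.5067, -0.3412, 0.0259]
tool_rot: [-0.168, 3.137, -0.001]
contact_force: [-0.2, 0.2, -0.8]
opening: 0.0291
grip_force: 31.1
```

Request:
carry_out:
  moves:
    - {"x": 0, "y": 0, "z": 0, "turn": 0}
    - {"x": 0, "y": 0, "z": 0, "turn": 0}
    - {"x": 0, "y": 0, "z": 0, "turn": 0}
    - {"x": 0, "y": 0, "z": 0, "turn": 0}
    - {"x": 0, "y": 0, "z": 0, "turn": 0}
    - {"x": 0, "y": 0, "z": -1, "turn": 0}
    - {"x": 0, "y": 0, "z": -1, "turn": 0}
    - {"x": 0, "y": 0, "z": -1, "turn": 0}
  grip: 46

```text
t: 23.1
tool_pos: [0.5062, -0.3409, 0.1011]
tool_rot: [0.168, -3.137, -0.001]
contact_force: [0.2, 0.1, 0.4]
opening: 0.046
grip_force: 0.0
```

Request:
carry_out:
  moves:
    - {"x": 0.1, "y": 1, "z": 0, "turn": 0.05}
    - {"x": 0.1, "y": 1, "z": 0, "turn": 0.049}
    - {"x": 0.1, "y": 1, "z": 0, "turn": 0}
    - {"x": 0.1, "y": 1, "z": 0, "turn": 0}
    - {"x": 0.1, "y": 1, "z": 0, "turn": 0}
    - {"x": 0.1, "y": 1, "z": 0, "turn": 0}
    - {"x": 0.1, "y": 1, "z": 0, "turn": 0}
    - {"x": 0.1, "y": 1, "z": 0, "turn": 0}

```text
t: 23.9
tool_pos: [0.4809, -0.1408, 0.1006]
tool_rot: [-0.013, 3.141, -0.0]
contact_force: [0.5, 0.2, -0.2]
opening: 0.0463
grip_force: 0.0
```

Request:
carry_out:
  moves:
    - {"x": 0.1, "y": 1, "z": 0, "turn": 0}
    - {"x": 0.1, "y": 1, "z": 0, "turn": 0}
    - {"x": 0.1, "y": 1, "z": 0, "turn": 0}
    - {"x": 0.1, "y": 1, "z": 0, "turn": 0}
    - {"x": 0, "y": 1, "z": 0, "turn": 0}
    - {"x": 0, "y": 1, "z": 0, "turn": 0}
    - {"x": 0, "y": 1, "z": 0, "turn": 0}
    - {"x": 0, "y": 1, "z": 0, "turn": 0}

```text
t: 24.7
tool_pos: [0.4693, 0.0592, 0.1007]
tool_rot: [-0.013, 3.141, -0.0]
contact_force: [0.2, -0.3, 0.1]
opening: 0.0459
grip_force: 0.0
```

Request:
carry_out:
  moves:
    - {"x": 0, "y": 1, "z": 0, "turn": 0}
    - {"x": 0, "y": 1, "z": 0, "turn": 0}
    - {"x": 0, "y": 1, "z": 0, "turn": 0}
    - {"x": 0, "y": 1, "z": 0, "turn": 0}
    - {"x": 0, "y": 0.3, "z": 0, "turn": 0}
    - {"x": 0, "y": 0, "z": 0, "turn": 0}
    - {"x": 0, "y": 0, "z": 0, "turn": 0}
    - {"x": 0, "y": 0, "z": 0, "turn": 0}

```text
t: 25.5
tool_pos: [0.4686, 0.1648, 0.1005]
tool_rot: [0.011, -3.141, 0.001]
contact_force: [-0.2, -0.5, 0.3]
opening: 0.0461
grip_force: 0.0
```

```bash
python3 look.py wax_centre .4725 .1665 .0265 .008
```

```text
t 25.5 pos [0.4686 0.1648 0.1005] turn -0.001 xyz [-0.16  0.07  2.96] F [-0.2 -0.5  0.3] op 0.0461 gf 0.0 tilt -1.0
wax_centre [262. 200.] 0.75 [0.4708 0.1668 0.033 ]
```

Request:
carry_out:
  moves:
    - {"x": -0.1, "y": 0.07, "z": 0.8, "turn": 0}
    - {"x": 0, "y": 0, "z": 0.8, "turn": 0}
    - {"x": 0, "y": 0, "z": 0.7, "turn": 0}
    - {"x": 0, "y": 0, "z": 0.4, "turn": 0}
    - {"x": 0, "y": 0, "z": 0.25, "turn": 0}
    - {"x": 0, "y": 0, "z": 0, "turn": 0}
    - {"x": 0, "y": 0, "z": 0, "turn": 0}
    - {"x": 0, "y": 0, "z": 0, "turn": 0}

```text
t: 26.4
tool_pos: [0.4719, 0.1676, 0.0278]
tool_rot: [-0.013, 3.14, 0.001]
contact_force: [0.7, 0.3, 0.1]
opening: 0.0458
grip_force: 0.0
```

Request:
carry_out:
  moves:
    - {"x": 0, "y": 0, "z": 0, "turn": 0}
    - {"x": 0, "y": 0, "z": 0, "turn": 0}
    - {"x": 0, "y": 0, "z": 0, "turn": 0}
    - {"x": 0, "y": 0, "z": 0, "turn": 0}
    - {"x": 0, "y": 0, "z": 0, "turn": 0}
    - {"x": 0, "y": 0, "z": 0, "turn": 0}
    - {"x": 0, "y": 0, "z": 0, "turn": 0}
    - {"x": 0, "y": 0, "z": 0, "turn": 0}
  grip: 20
  newtons: 30

```text
t: 27.2
tool_pos: [0.4719, 0.1676, 0.0278]
tool_rot: [-0.013, 3.14, 0.0]
contact_force: [-0.3, -0.1, 6.7]
opening: 0.0291
grip_force: 31.5
```

Request:
carry_out:
  moves:
    - {"x": 0, "y": 0, "z": -0.5, "turn": 0}
    - {"x": 0, "y": 0, "z": -1, "turn": 0}
    - {"x": 0, "y": 0, "z": -1, "turn": -0.05}
    - {"x": 0, "y": 0, "z": -0.5, "turn": -0.049}
    - {"x": 0.1, "y": -1, "z": 0, "turn": 0}
    - {"x": 0.1, "y": -1, "z": 0, "turn": 0}
    - {"x": 0.1, "y": -1, "z": 0, "turn": 0}
    - {"x": 0.1, "y": -1, "z": 0, "turn": 0}

```text
t: 28.0
tool_pos: [0.4713, 0.0661, 0.1019]
tool_rot: [0.169, -3.137, 0.0]
contact_force: [0.0, -0.5, -0.5]
opening: 0.0293
grip_force: 30.8
```

Request:
carry_out:
  moves:
    - {"x": 0.1, "y": -1, "z": 0, "turn": 0}
    - {"x": 0.1, "y": -1, "z": 0, "turn": 0}
    - {"x": 0.1, "y": -1, "z": 0, "turn": 0}
    - {"x": 0.1, "y": -1, "z": 0, "turn": 0}
    - {"x": 0.05, "y": -1, "z": 0, "turn": 0}
    - {"x": 0, "y": -1, "z": 0, "turn": 0}
    - {"x": 0, "y": -1, "z": 0, "turn": 0}
    - {"x": 0, "y": -1, "z": 0, "turn": 0}

```text
t: 28.8
tool_pos: [0.4816, -0.134, 0.1018]
tool_rot: [0.168, -3.136, -0.001]
contact_force: [0.0, 0.6, -0.9]
opening: 0.0293
grip_force: 30.8
```

Request:
carry_out:
  moves:
    - {"x": 0, "y": -1, "z": 0, "turn": 0}
    - {"x": 0, "y": -1, "z": 0, "turn": 0}
    - {"x": 0, "y": -1, "z": 0, "turn": 0}
    - {"x": 0, "y": -1, "z": 0, "turn": 0}
    - {"x": 0, "y": -1, "z": 0, "turn": 0}
    - {"x": 0, "y": -1, "z": 0, "turn": 0}
    - {"x": 0, "y": -1, "z": 0, "turn": 0}
    - {"x": 0, "y": -1, "z": 0, "turn": 0}

```text
t: 29.6
tool_pos: [0.503, -0.3326, 0.1017]
tool_rot: [0.168, -3.136, -0.001]
contact_force: [0.9, 1.0, 0.1]
opening: 0.0293
grip_force: 30.8
```

Request:
carry_out:
  moves:
    - {"x": 0, "y": -1, "z": 0, "turn": 0}
    - {"x": 0, "y": -1, "z": 0, "turn": 0}
    - {"x": 0, "y": -1, "z": 0, "turn": 0}
    - {"x": 0, "y": -0.2, "z": 0, "turn": 0}
    - {"x": 0, "y": 0, "z": 0, "turn": 0}
    - {"x": 0, "y": 0, "z": 0, "turn": 0}
    - {"x": 0, "y": 0, "z": 0, "turn": 0}
    - {"x": 0, "y": 0, "z": 0, "turn": 0}

```text
t: 30.4
tool_pos: [0.512, -0.4105, 0.1018]
tool_rot: [0.17, -3.137, -0.001]
contact_force: [0.0, -0.3, -0.3]
opening: 0.0292
grip_force: 30.8
```

Run:
```python
from h import *
to(.513,-.411,.0262,.107)
im=ctrl.get_image("wrist"); cv2.imwrite("pics/w7.png",cv2.resize(im[:,:,::-1],(800,600),interpolation=cv2.INTER_CUBIC))
```

```text
t 30.4 pos [ 0.512  -0.4105  0.1018] turn 0.001 xyz [-0.04 -0.02  3.02] F [ 0.  -0.3 -0.3] op 0.0292 gf 30.8 tilt -1.0
```

View pics/w7.png

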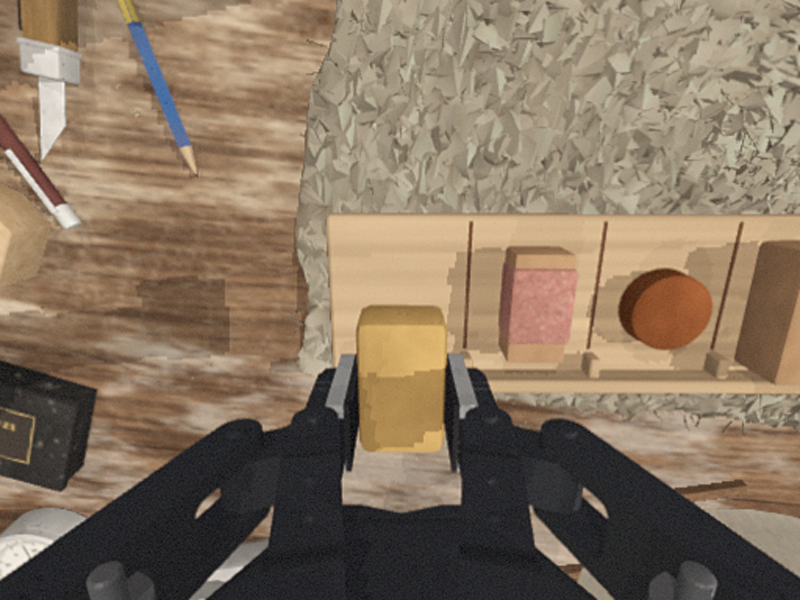

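The wax at (402,380) is held square over the last bay, right of its end at (330,217) and left of the line at (470,222). The sander (540,305) and rosin (667,308) are seated. I lower it.

Request:
carry_out:
  moves:
    - {"x": -0.03, "y": 0, "z": 0.8, "turn": 0}
    - {"x": 0, "y": 0, "z": 0.8, "turn": 0}
    - {"x": 0, "y": 0, "z": 0.7, "turn": 0}
    - {"x": 0, "y": 0, "z": 0.4, "turn": 0}
    - {"x": 0, "y": 0, "z": 0.35, "turn": 0}
    - {"x": 0, "y": 0, "z": 0, "turn": 0}
    - {"x": 0, "y": 0, "z": 0, "turn": 0}
    - {"x": 0, "y": 0, "z": 0, "turn": 0}

```text
t: 31.25
tool_pos: [0.513, -0.4117, 0.0259]
tool_rot: [-0.168, 3.137, -0.001]
contact_force: [0.6, 0.1, -0.4]
opening: 0.0294
grip_force: 31.3
```

Request:
carry_out:
  moves:
    - {"x": 0, "y": 0, "z": 0, "turn": 0}
    - {"x": 0, "y": 0, "z": 0, "turn": 0}
    - {"x": 0, "y": 0, "z": 0, "turn": 0}
    - {"x": 0, "y": 0, "z": 0, "turn": 0}
    - {"x": 0, "y": 0, "z": 0, "turn": 0}
    - {"x": 0, "y": 0, "z": -1, "turn": 0}
    - {"x": 0, "y": 0, "z": -1, "turn": 0}
    - {"x": 0, "y": 0, "z": -1, "turn": 0}
  grip: 46

```text
t: 32.05
tool_pos: [0.5126, -0.4113, 0.1011]
tool_rot: [0.168, -3.137, -0.001]
contact_force: [0.7, -0.6, 0.6]
opening: 0.0457
grip_force: 0.0
```

Request:
carry_out:
  moves:
    - {"x": 0.5, "y": 1, "z": -0.8, "turn": 0}
    - {"x": 0.5, "y": 1, "z": -0.8, "turn": 0}
    - {"x": 0.5, "y": 1, "z": -0.8, "turn": 0}
    - {"x": 0.5, "y": 1, "z": -0.8, "turn": 0}
    - {"x": 0, "y": 0, "z": 0, "turn": 0}
    - {"x": 0, "y": 0, "z": 0, "turn": 0}
    - {"x": 0, "y": 0, "z": 0, "turn": 0}
    - {"x": 0, "y": 0, "z": 0, "turn": 0}

```text
t: 32.85
tool_pos: [0.4521, -0.3176, 0.1792]
tool_rot: [0.168, -3.136, -0.002]
contact_force: [-0.2, -0.8, -0.6]
opening: 0.0459
grip_force: 0.0
```

Run:
```python
from h import *
to(.5,-.3,.2,.107)
o=ctrl.get_obs(); np.savez("w8.npz",**{k:o[k] for k in('tool_pos','tool_rot')}); cm=cam("wrist",o)
im=ctrl.get_image("wrist"); cv2.imwrite("pics/w8.png",cv2.resize(im[:,:,::-1],(800,600),interpolation=cv2.INTER_CUBIC))
p=[.5018,-.3065,.106]
for n,z in (("cork_centre",.035),("rosin_centre",.028),("sander_centre",.031),("wax_centre",.031)):
    for d in ctrl.mark_of("wrist",n)[:2]:
        w=px2w(cm,d['pixel'],z); print(n,np.round(np.array(d['pixel'])/.64),round(d['confidence'],2),rack([0,0,-p[2]],[w-np.r_[p[:2],0]])[0].round(4))
```

```text
t 32.85 pos [ 0.4521 -0.3176  0.1792] turn -0.0 xyz [-1.98  0.5  -0.83] F [-0.2 -0.8 -0.6] op 0.0459 gf 0.0 tilt -1.0
cork_centre [555. 335.] 0.66 [-0.0043  0.1041  0.035 ]
rosin_centre [457. 340.] 0.68 [0.0031 0.0343 0.028 ]
sander_centre [358. 339.] 0.72 [ 0.0004 -0.039   0.031 ]
wax_centre [266. 336.] 0.91 [-0.0019 -0.1067  0.031 ]
```

View pics/w8.png

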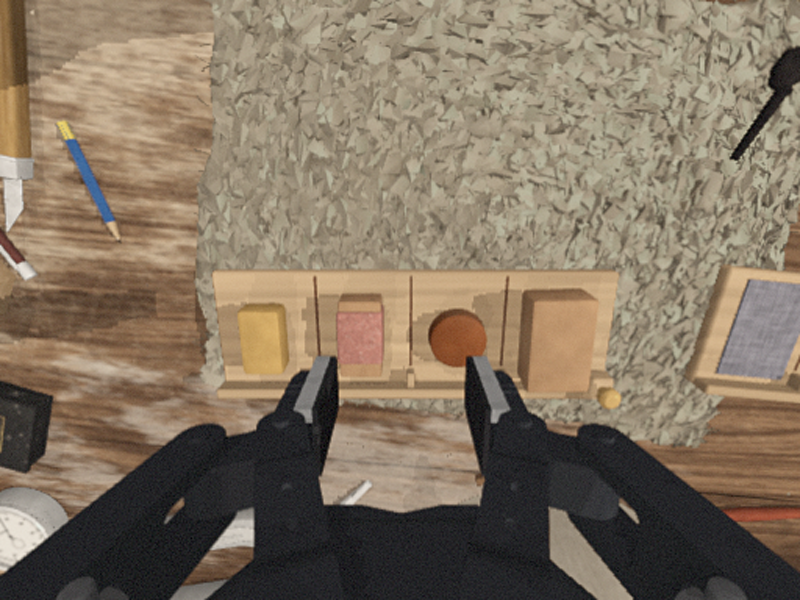

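From the knob at (609,397) the empty rack now holds cork (555,335), rosin (457,340), sander (358,339) and wax (266,336). Each lies square and flat, measured within about 5 mm of its bay centre, and the arm is clear.

```bash
python3 -c "
from station import ctrl
print(ctrl.finish_job())"
```

```text
the job is handed in; nothing more can be done
None
```

The job is handed in: from the brass knob, the empty rack now holds cork, rosin, sander and wax, each flat and square and measured within about 5 mm of its bay centre; the hand-in gave no verdict.

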